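Move the spice row to the new rack

ROBOT

A 6-joint arm with a two-finger parallel gripper is mounted at the origin on a cart in front of the work surface, level with it; the furniture and walls round the work are solid. World frame = base frame: x ahead of the robot, y to its left, z up, the work surface at z = 0. Lengths are in m, angles in rad, forces in N, time in s.
With the tool pointing down it reaches from about 0.375 to 0.975 m from the base axis. Payload 3.8 kg.
Tool frame: the origin (TCP) lies midway between the tips of the shut fingers; the grasp point (between the pads) lies 19 mm behind it; z points along the fingers, y is the line along which they close (so a half turn about z gives the same grasp; the last joint's range is limited). The gripper opens to 85 mm and grips with 20 to 120 N. Pads are 22 mm wide; open, the fingers measure 114 mm over their backs; the gripper's body (76 mm by 85 mm) begins 54 mm behind the grasp point. The pads swing forward as they close: fully open they stand 13 mm farther back than shut.
Start: joints at [1.291, 0.264, 1.604, -0, 1.274, -0.037], TCP at [0.162, 0.655, 0.231] pointing down, gripper open.
Joint ranges: [-2.63, 2.63], [-0.94, 2.18], [0.31, 2.57], [-1.31, 4.45], [0, 2.66], [-2.55, 2.55]. Speed limits (rad/s): [2.57, 2.57, 3.14, 3.14, 3.14, 3.14].

INTERFACE

Orientations are given as a rotation vector (axis times angle).
In Python, from workcell import bot gives the robot as it stands.
- The arm moves only by the tool servo_tool, never from a script. Its argument "series" is a list of rows, each a list of 7 numbers: the shift along the world's x, y, z in units of 0.15 m (1.0 is 0.15 m), then the turn, a rotation vector about the world's x, y, z in units of 180 degrees (1.0 is 180 degrees), then the closure, from 0 (fully open) to 1 (shut). A call has 1 to 20 rows; each row is the pose to reach, as a shift and turn from the pose commanded when the call began, turning the shorter way round; what a row does not reach only later rows make up. A row lasts 1/10 s, in which the tool goes at most 50 mm and 8.59 degrees, less where a joint would pass 70% of its speed; a pose out of reach is approached as far as the arm can. A call with a number of a shift or a turn outside -1 to 1 is refused whole. A call with a gripper value outside its range is refused whole. The fingers move at their own pace and stop on an object; "newtons" is the grip in N (left out, the last holds). Time passes only in rows, so rows that repeat a pose let the fingers close. It gives the time, the measured TCP pose, the force, the opening and the grip force at its end, in the units of the state.
- bot.read_state(): the state, without advancing time (a new reading comes with each control period).
- bot.read_camera(name): name is "side" or "top"; returns the picture (384x512x3 uint8, red, green, blue); there is no depth.
- bot.camera_info(name): a dict with "vertical_fov" (degrees; the focal length in pixels is half the picture's height over the tangent of half this angle, whatever the lens; pixels are square), "cx", "cy" (the principal point, pixels), "R" (3x3) and "t" (3): a world point X has camera coordinates R X + t. Camera axes: x right, y down, z forward; pixel columns grow to the right and rows downward; lengths in m; the calibration is good to about 2 mm. A picture is of the moment at which its call begins. camera_info takes no time and is no camera call.
- bot.finish_job(): hands the job in; it is judged then, once.
Trained networks look in the newest picture that a camera, given by its name, has taken for a name from the list of things; names that differ only in an ending like _2 or _b are one class to them, and where a whole thing is asked for, a point or a joint stands for the part that bears it (a point fixed in the world has none). Each returns a list of dicts, best first, with "score" (0 to 1); they miss things now and then, are a little off and sometimes report something else, mostly with a low value. They report only what shows in the picture. A call takes as long as a camera call.
- bot.recognise(target, camera): "box" ([left, top, right, bottom] as shares, 0 to 1, of the picture: columns of its width, rows of its height, round what is visible of it).
- bot.trace(target, camera): "mask" (384x512 bool, what is visible of it) and "box" ([left, top, right, bottom] as shares, 0 to 1, of the picture: columns of its width, rows of its height, round what is visible of it).
- bot.mark_of(target, camera): "at" ([row, column] as shares, 0 to 1, of the picture: columns of its width, rows of its height: a listed point, or the origin of a listed thing).
The state is a dict: "time": time; "q": joint angles; "joint_vel": joint speeds; "joint_torque": joint torques, N m; "tool_pos": TCP position; "tcp_rot": TCP orientation; "wrist_force": force on the tool from outside, world axes, zero at the start; "torque": the same for the moment, N m; "width": opening from 0.0 (shut) to 1.0 (fully open); "grip_force": force on a finger pad.
Only numpy, scipy, OpenCV 4.12 (cv2) and the standard library are available. Lean on these libraries where they do the work, as an engineer would, in place of code of your own. Each camera call takes 0.05 s, during which the arm holds its last target. There are 200 camera calls.

TASK

Move the four spice jars from the blue rack to the empty light wooden rack, one upright in each compartment, keeping their order as counted from the black knob: the jar now next to the blue rack's knob goes next to the light rack's knob, and so on along the row to the jar farthest from it. Do not tip any jar over on the way.

Things in the scene. Friction and masses are not known exactly. Their poses are not given: they have to be found in the camera images.
- red_jar_mid (a point): centre, half-way up, of the loose spice jar with red cap and red-brown contents, 40 mm in diameter and 106 mm tall with its cap, 0.2 to 0.37 kg; upright at the start in one of the compartments of the blue rack (drawn anew each time). z axis up along the jar; its yaw means nothing. The glass body and the slightly narrower cap can both be gripped.
- green_jar_mid (a point): centre, half-way up, of the loose spice jar with green cap and green contents, 40 mm in diameter and 106 mm tall with its cap, 0.2 to 0.37 kg; upright at the start in one of the compartments of the blue rack (drawn anew each time). z axis up along the jar; its yaw means nothing. The glass body and the slightly narrower cap can both be gripped.
- white_jar_mid (a point): centre, half-way up, of the loose spice jar with white cap and white contents, 42 mm in diameter and 98 mm tall with its cap, 0.2 to 0.37 kg; upright at the start in one of the compartments of the blue rack (drawn anew each time). z axis up along the jar; its yaw means nothing. The glass body and the slightly narrower cap can both be gripped.
- dark_jar_mid (a point): centre, half-way up, of the loose spice jar with near-black cap and dark green contents, 42 mm in diameter and 110 mm tall with its cap, 0.2 to 0.37 kg; upright at the start in one of the compartments of the blue rack (drawn anew each time). z axis up along the jar; its yaw means nothing. The glass body and the slightly narrower cap can both be gripped.
- red_label: red label tab, 18 x 44 x 3 mm, fixed on the ledge of the blue rack beside the compartment in which the jar with the red cap stands at the start; it stays there and so shows where that jar stood. Its origin is given not on the tab but at the middle of that compartment's floor, 44 mm away.
- green_label: green label tab, 18 x 44 x 3 mm, fixed on the ledge of the blue rack beside the compartment in which the jar with the green cap stands at the start; it stays there and so shows where that jar stood. Its origin is given not on the tab but at the middle of that compartment's floor, 44 mm away.
- white_label: white label tab, 18 x 44 x 3 mm, fixed on the ledge of the blue rack beside the compartment in which the jar with the white cap stands at the start; it stays there and so shows where that jar stood. Its origin is given not on the tab but at the middle of that compartment's floor, 44 mm away.
- dark_label: near-black label tab, 18 x 44 x 3 mm, fixed on the ledge of the blue rack beside the compartment in which the jar with the near-black cap stands at the start; it stays there and so shows where that jar stood. Its origin is given not on the tab but at the middle of that compartment's floor, 44 mm away.
- old_rack: blue rack, holds the jars at the start; label ledge (24 mm wide, 10 high) along its -x side: fixed tray, 252 mm (y) x 66 mm (x), black ball knob at its +y end (at y +136 mm, top 37 mm high). Four 58 x 58 mm compartments at y = +93 (next to the knob), +31, -31, -93 mm, x = 0; floor 6 mm, dividers 14, rims 18 mm above the origin, which is under the tray's middle; z up.
- new_rack: light wooden rack, empty at the start, no ledge, stands turned any way round: fixed tray, 252 mm (y) x 66 mm (x), black ball knob at its +y end (at y +136 mm, top 37 mm high). Four 58 x 58 mm compartments at y = +93 (next to the knob), +31, -31, -93 mm, x = 0; floor 6 mm, dividers 14, rims 18 mm above the origin, which is under the tray's middle; z up.

How it is judged:
By the outcome, as a careful person would: the job done as asked, in the order asked, and still so for the second after the job is handed in, with the robot touching nothing.
It also fails if it takes over 96 s, if anything falls off the work surface, if the arm or the gripper's body presses on something with over 40 N, if the wrist force passes 120 N, or if a joint passes its speed limit or range.

## Working session

There is one attempt and no reset: what is moved stays moved. The work goes in short steps, Python scripts to look and compute and a tool call to move; the robot and the scene stay as the last step left them, time stands still between calls to the robot, and variables do not carry over. Pictures are saved under pics/ and viewed, at most 14 in all, crops included, and the job is handed in when it is done.

Besides the shell and the picture viewer there is one more tool, called after ">>>" in YAML: its name, and indented under it one key for each argument. servo_tool: Moves the arm, as the interface text tells. Shifts and turns lie within -1 to 1; 1 stands for 0.15 m of shift or 180 degrees of turn. Its arguments: {"type":"object","properties":{"series":{"type":"array","items":{"type":"array","items":{"type":"number"}}},"newtons":{"type":"number"}},"required":["series"]}

```bash
mkdir -p pics; python3 - <<'E'
from workcell import bot
import cv2,numpy as np
for c in("side","top"):
    im=bot.read_camera(c); cv2.imwrite(f"pics/{c}0.png",im[:,:,::-1])
    print(c,bot.camera_info(c))
    for n in["red_jar_mid","green_jar_mid","white_jar_mid","dark_jar_mid","old_rack","new_rack","red_label","green_label","white_label","dark_label"]:
        r=bot.mark_of(n,c); print(n,[(round(d['score'],2),np.round(np.array(d['at'])*[384,512],1).tolist()) for d in r[:2]])
print(bot.read_state())
E
```

```text
side {'vertical_fov': 50.680121402144955, 'cx': 260.54853837639325, 'cy': 192.88223496485784, 'R': array([[-0.90664437, -0.42154028, -0.01731429],
       [-0.13388746,  0.32639666, -0.93570261],
       [ 0.40008766, -0.84603133, -0.35236465]]), 't': array([0.47701729, 0.15639449, 0.6309602 ])}
red_jar_mid [(0.81, [253.9, 262.3])]
green_jar_mid []
white_jar_mid [(0.88, [239.9, 205.5]), (0.7, [207.7, 311.9])]
dark_jar_mid [(0.77, [243.1, 226.5])]
old_rack [(0.88, [273.8, 220.9])]
new_rack [(0.79, [208.0, 312.4])]
red_label []
green_label []
white_label [(0.43, [230.7, 172.6])]
dark_label []
top {'vertical_fov': 44.362980483890006, 'cx': 252.86210542941257, 'cy': 194.36655399323132, 'R': array([[ 2.24067382e-04, -9.99087600e-01, -4.27073443e-02],
       [-9.89541995e-01,  5.93879484e-03, -1.44122761e-01],
       [ 1.44244893e-01,  4.22930040e-02, -9.88637807e-01]]), 't': array([-8.44888421e-04,  5.32169600e-01,  8.73564294e-01])}
red_jar_mid [(0.86, [243.6, 161.9])]
green_jar_mid [(0.7, [149.9, 172.5])]
white_jar_mid [(0.57, [174.4, 167.3])]
dark_jar_mid [(0.62, [207.7, 165.0])]
old_rack [(0.65, [199.3, 170.5])]
new_rack [(0.79, [220.6, 346.6])]
red_label []
green_label []
white_label [(0.55, [151.9, 173.8])]
dark_label []
{'time': 1.1, 'q': array([ 1.29109457e+00,  2.63862633e-01,  1.60401265e+00, -3.70101874e-06,
        1.27369319e+00, -3.69172188e-02]), 'joint_vel': array([-8.59412299e-04, -3.02389528e-05,  1.85656922e-03, -1.89822861e-03,
       -7.47521819e-04, -3.95436749e-04]), 'joint_torque': array([ 6.30874965e-04, -5.15079653e+01, -3.67739010e+01,  3.12394070e-05,
        6.91751593e-04,  1.48576055e-05]), 'tool_pos': array([0.16228624, 0.655192  , 0.23129808]), 'tcp_rot': array([3.80426541e-01, 3.11846663e+00, 3.66246542e-05]), 'wrist_force': array([ 0.44388046, -1.05804778,  0.69778079]), 'torque': array([-0.00569138, -0.01312142, -0.01056739]), 'grip_force': 0.0, 'width': 1.0017951585674905}
```

View pics/side0.png

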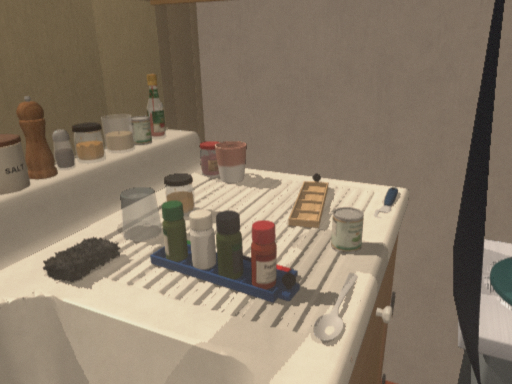

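View pics/top0.png

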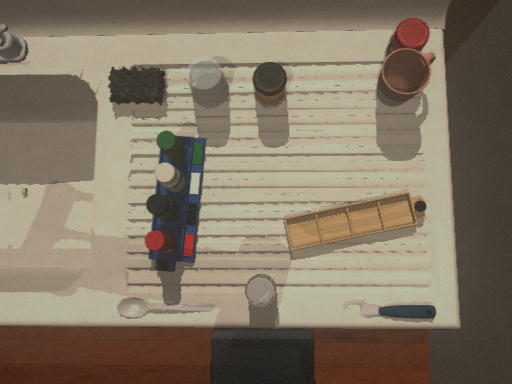

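```bash
cat > h.py <<'E'
from workcell import bot
import cv2,numpy as np
from scipy.optimize import minimize
I={c:bot.camera_info(c) for c in("side","top")}
def proj(P,c):
    i=I[c];X=np.asarray(P)@np.array(i['R']).T+i['t'];f=192/np.tan(np.radians(i['vertical_fov']/2))
    return X[:,:2]/X[:,2:]*f+[i['cx'],i['cy']]
def ray(px,c,z):
    i=I[c];f=192/np.tan(np.radians(i['vertical_fov']/2));R=np.array(i['R'])
    d=R.T@np.array([(px[0]-i['cx'])/f,(px[1]-i['cy'])/f,1]);o=-R.T@i['t']
    return (o+d*(z-o[2])/d[2])[:2]
def hullmask(P,c):
    m=np.zeros((384*4,512*4),np.uint8)
    cv2.fillConvexPoly(m,cv2.convexHull(((proj(P,c)+.5)*4).astype(np.float32)).astype(np.int32),1); return cv2.resize(m*255,(512,384),interpolation=cv2.INTER_AREA)/255.
def rackpts(p):
    x,y,a=p; B=np.array([[sx*.033,sy*.126,z] for sx in(-1,1) for sy in(-1,1) for z in(0,.018)])
    c,s=np.cos(a),np.sin(a); B[:,:2]=B[:,:2]@np.array([[c,s],[-s,c]])+[x,y]; return B
def jarpts(p,r,h,z0=.006):
    t=np.linspace(0,2*np.pi,40)
    return np.vstack([np.c_[p[0]+r*k*np.cos(t),p[1]+r*k*np.sin(t),0*t+z0+z] for z,k in((0,1),(h*.7,1),(h,.9))])
def mask(n,c):
    r=bot.trace(n,c); return r[0]['mask'].astype(float) if r else None
JAR=dict(red=(.02,.106),green=(.02,.106),white=(.021,.098),dark=(.021,.110))
E
python3 - <<'E'
from h import *
for c in I: bot.read_camera(c)
M={c:mask("new_rack",c) for c in I}
# knob excluded only roughly: open with kernel
for c in M: print(c,None if M[c] is None else M[c].sum())
k=ray((420,207),"top",.025); e=ray((352,222),"top",.01); print("knob",k,e)
a=np.arctan2(*(k-e)[::-1])-np.pi/2
def cost(p,cs): return sum(np.abs(hullmask(rackpts(p),c)-M[c]).sum() for c in cs)
for cs in(("top",),("side",),("top","side")):
    s0=np.array([*e,a]); r=minimize(cost,s0,args=(cs,),method="Nelder-Mead",options=dict(initial_simplex=s0+np.vstack([np.zeros(3),np.diag([.01,.01,.05])])))
    print("new",cs,r.x.round(4),r.fun)
for n,(rad,h) in JAR.items():
    m=mask(n+"_jar_mid","top"); mk=bot.mark_of(n+"_jar_mid","top")
    s=ray(np.array(mk[0]['at'])[::-1]*[512,384],"top",.006+h/2); out=[s.round(4)]
    if m is not None:
        r=minimize(lambda p:np.abs(hullmask(jarpts(p,rad,h),"top")-m).sum(),s,method="Nelder-Mead",options=dict(initial_simplex=s+np.array([[0,0],[.01,0],[0,.01]])))
        out+=[r.x.round(4),round(r.fun),m.sum()]
    print(n,*out)
    ms=mask(n+"_jar_mid","side")
    if ms is not None:
        ys,xs=np.nonzero(ms); print("  side base px",xs.mean(),ys.max(),"pred",proj(jarpts(s,rad,h),"side").mean(0), proj(jarpts(s,rad,h),"side")[:,1].max())
for px in((165,266),(202,138)): print(ray(px,"top",.02))
for n in JAR:
    m=bot.recognise(n+"_label","top"); print(n,[(round(d['score'],2),(np.array(d['box'])*[512,384,512,384]).round(1).tolist()) for d in m[:2]])
im=cv2.imread("pics/top0.png"); cv2.imwrite("pics/crop1.png",cv2.resize(im[120:290,130:230],None,fx=3.5,fy=3.5,interpolation=cv2.INTER_CUBIC))
E
```

```text
side 1439.0
top 4609.0
knob [ 0.50757937 -0.32448362] [ 0.48032765 -0.19600644]
new ('top',) [ 0.4824 -0.1911 -2.9356] 299.07843137254895
new ('side',) [ 0.4834 -0.1945 -2.9394] 106.89019607843137
new ('top', 'side') [ 0.4824 -0.1915 -2.9384] 427.7686274509804
red [0.4357 0.1675] [0.4412 0.1702] 86 529.0
  side base px 263.53646163601775 287 pred [266.74437294 249.86670865] 290.11962765126543
green [0.6188 0.1534] [0.6232 0.1551] 43 629.0
  side base px 174.10461538461539 260 pred [176.52030631 226.94200127] 262.52139150393157
white [0.5663 0.1583] [0.5639 0.1583] 34 652.0
  side base px 201.86976744186046 267 pred [200.05725106 235.59006244] 270.30090370205335
dark [0.509  0.1737] [0.5045 0.1675] 42 647.0
  side base px 229.12470167064438 279 pred [224.26420065 241.79071131] 282.21767830669006
[0.39479493 0.16980704]
[0.65063496 0.10135387]
red [(0.67, [183.5, 237.3, 194.4, 258.6])]
green [(0.72, [193.7, 144.3, 202.8, 166.4]), (0.58, [185.3, 202.1, 198.4, 227.6])]
white [(0.77, [190.0, 176.9, 200.7, 197.0]), (0.58, [281.1, 193.3, 424.3, 251.6])]
dark [(0.62, [183.6, 199.8, 198.2, 226.1])]
```

View pics/crop1.png

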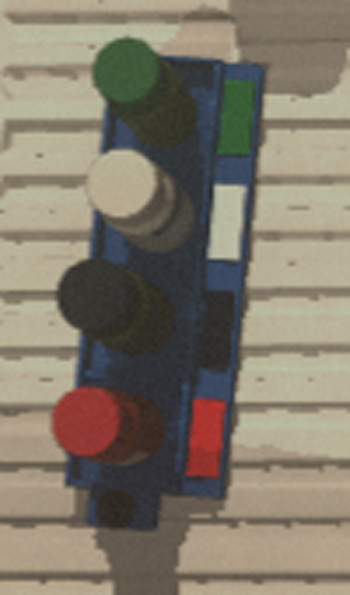

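The top view shows red, dark, white and green jars in order from the blue rack's knob, at about (155,240), (160,206), (167,177) and (166,141). The light rack's knob is at (420,207). The fits agree with the compartment spacing, so I'll move to the red jar first.

>>> servo_tool:
  series:
    - [0.465,-0.81,-0.08,0,0,0.047,0]
    - [0.465,-0.81,-0.08,0,0,0.047,0]
    - [0.465,-0.81,-0.08,0,0,0.047,0]
  newtons: 50

```text
time: 2.4
tool_pos: [0.2326, 0.5318, 0.2188]
tcp_rot: [0.148, 3.138, -0.001]
wrist_force: [0.2, 0.2, -0.1]
width: 1.0
grip_force: 0.0
```

>>> servo_tool:
  series:
    - [0.465,-0.81,-0.08,0,0,0,0]
    - [0.465,-0.81,-0.08,0,0,0,0]
    - [0.465,-0.81,-0.08,0,0,0,0]

```text
time: 2.7
tool_pos: [0.3025, 0.41, 0.2072]
tcp_rot: [0.15, 3.138, -0.0]
wrist_force: [0.4, -0.3, 0.7]
width: 1.001
grip_force: 0.0
```

>>> servo_tool:
  series:
    - [0.465,-0.81,-0.08,0,0,0,0]
    - [0.465,-0.81,-0.08,0,0,0,0]
    - [0.465,-0.81,-0.08,0,0,0,0]

```text
time: 3.0
tool_pos: [0.3723, 0.2885, 0.1954]
tcp_rot: [0.15, 3.137, 0.0]
wrist_force: [0.6, 0.8, -0.5]
width: 1.003
grip_force: 0.0
```

>>> servo_tool:
  series:
    - [0.46,-0.787,-0.1,0,0,0,0]
    - [0.46,-0.787,-0.1,0,0,0,0]
    - [0.46,-0.787,-0.1,0,0,0,0]
    - [0.46,-0.787,-0.1,0,0,0,0]

```text
time: 3.4
tool_pos: [0.4421, 0.169, 0.18]
tcp_rot: [0.158, 3.137, -0.002]
wrist_force: [-1.0, -0.5, 0.2]
width: 0.998
grip_force: 0.0
```

```bash
python3 - <<'E'
from h import *
p=[]
for c in I:
    im=bot.read_camera(c)[:,:,::-1]; p.append(cv2.resize(im[140:300,130:330] if c=="side" else im[110:290,110:310],(400,340)))
cv2.imwrite("pics/a1.png",np.hstack(p))
E
```

```text
(no output)
```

View pics/a1.png

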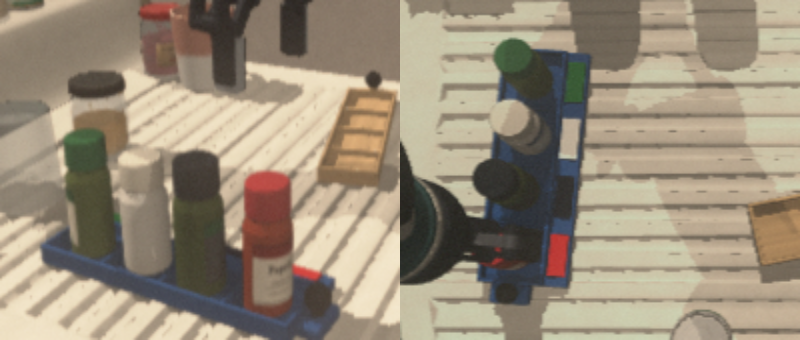

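The gripper hovers over the red jar in both views: fingers astride at side crop x≈260 against the cap at 268, and in the top crop over red at about (505,250). Descending.

>>> servo_tool:
  series:
    - [0,0,-0.25,0,0,0,0]
    - [0,0,-0.45,0,0,0,0]
    - [0,0,-0.65,0,0,0,0]
    - [0,0,-0.853,0,0,0,0]
    - [0,0,-0.853,0,0,0,0]
    - [0,0,-0.853,0,0,0,1]
    - [0,0,-0.853,0,0,0,1]
    - [0,0,-0.853,0,0,0,1]
    - [0,0,-0.853,0,0,0,1]
    - [0,0,-0.853,0,0,0,1]
    - [0,0,-0.853,0,0,0,1]
    - [0,0,-0.853,0,0,0,1]
  newtons: 50

```text
time: 4.7
tool_pos: [0.4423, 0.1733, 0.0545]
tcp_rot: [0.15, 3.134, 0.003]
wrist_force: [-1.8, -0.0, 6.5]
width: 0.443
grip_force: 49.1
```

>>> servo_tool:
  series:
    - [0,0,0.15,0,0,0,1]
    - [0,0,0.4,0,0,0,1]
    - [0,0,0.7,0,0,0,1]
    - [0,0,0.97,0,0,0,1]
    - [0,-0.15,0.97,0,0,0,1]
    - [0,-0.34,0.97,0,0,0,1]

```text
time: 5.3
tool_pos: [0.4419, 0.1221, 0.2006]
tcp_rot: [0.146, 3.133, 0.003]
wrist_force: [-0.1, -0.8, -3.1]
width: 0.44
grip_force: 50.3
```

>>> servo_tool:
  series:
    - [0.04,-0.25,0,0,0,-0.04,1]
    - [0.08,-0.5,0,0,0,-0.085,1]
    - [0.1,-0.7,0,0,0,-0.13,1]
    - [0.131,-0.9,0,0,0,-0.175,1]
    - [0.131,-0.9,0,0,0,-0.202,1]

```text
time: 5.8
tool_pos: [0.4604, -0.0165, 0.1981]
tcp_rot: [1.133, 2.929, -0.002]
wrist_force: [0.2, 0.5, -3.1]
width: 0.439
grip_force: 50.4
```

>>> servo_tool:
  series:
    - [0.04,-0.25,0,0,0,-0.04,1]
    - [0.08,-0.5,0,0,0,-0.085,1]
    - [0.1,-0.7,0,0,0,-0.13,1]
    - [0.131,-0.9,0,0,0,-0.175,1]
    - [0.131,-0.9,0,0,0,-0.202,1]

```text
time: 6.3
tool_pos: [0.4801, -0.1517, 0.1982]
tcp_rot: [1.99, 2.429, -0.001]
wrist_force: [-0.7, 0.7, -2.9]
width: 0.441
grip_force: 50.5
```

>>> servo_tool:
  series:
    - [0.04,-0.25,0,0,0,0,1]
    - [0.08,-0.5,0,0,0,0,1]
    - [0.1,-0.75,0,0,0,0,1]
    - [0.131,-0.9,0,0,0,0,1]
    - [0.131,-0.9,0,0,0,0,1]

```text
time: 6.8
tool_pos: [0.4996, -0.2864, 0.1979]
tcp_rot: [1.984, 2.434, -0.001]
wrist_force: [0.1, 0.1, -3.1]
width: 0.445
grip_force: 50.5
```

>>> servo_tool:
  series:
    - [0.011,0.025,-0.3,0,0,0,1]
    - [0.011,0.025,-0.6,0,0,0,1]
    - [0.011,0.025,-0.65,0,0,0,1]
    - [0.011,0.025,-0.65,0,0,0,1]

```text
time: 7.2
tool_pos: [0.4993, -0.278, 0.0985]
tcp_rot: [-1.977, -2.435, 0.001]
wrist_force: [0.2, -1.6, -1.5]
width: 0.444
grip_force: 50.6
```

```bash
cat > snap.py <<'E'
from h import *
import sys
name,z,tx,ty,h=sys.argv[1],*map(float,sys.argv[2:6]); p=[]
for c in I:
    im=bot.read_camera(c)[:,:,::-1].copy()
    y,x=(130,220) if c=="side" else (150,270)
    q=cv2.resize(im[y:y+120,x:x+160],(400,300),interpolation=cv2.INTER_CUBIC)
    a,b=((proj([[tx,ty,z],[tx,ty,z+h]],c)-[x,y]+.5)*2.5).astype(int)
    cv2.line(q,tuple(map(int,a)),tuple(map(int,b)),(255,0,255),1); p.append(q)
cv2.imwrite(f"pics/{name}.png",np.hstack(p)); print(bot.read_state()['tool_pos'])
E
python3 snap.py b1 0.052 .5012 -.2826 .106
```

```text
[ 0.502436   -0.28005374  0.10240411]
```

View pics/b1.png

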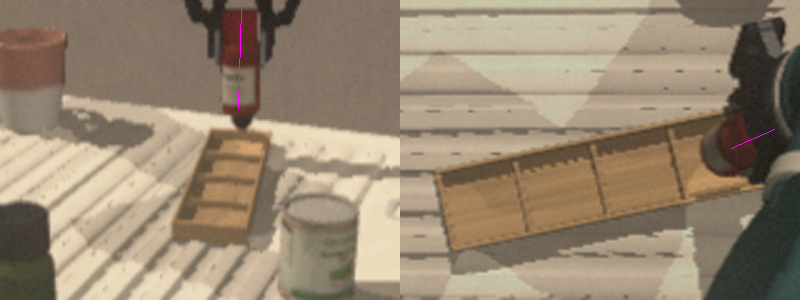

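The jar hangs upright over the compartment next to the knob (side crop x≈241, base centre in the top crop ≈(728,150)), matching the target line. Lowering it and releasing.

>>> servo_tool:
  series:
    - [0,-0.01,-0.12,0,0,0,1]
    - [0,-0.01,-0.22,0,0,0,1]
    - [0,-0.01,-0.28,0,0,0,1]
    - [0,-0.01,-0.305,0,0,0,1]
    - [0,-0.01,-0.315,0,0,0,1]
    - [0,-0.01,-0.315,0,0,0,1]
    - [0,-0.01,-0.315,0,0,0,1]

```text
time: 8.0
tool_pos: [0.5012, -0.2814, 0.0547]
tcp_rot: [1.98, 2.439, -0.001]
wrist_force: [-3.4, 2.3, 5.2]
width: 0.443
grip_force: 51.8
```

>>> servo_tool:
  series:
    - [0,0,0,0,0,0,0.4]
    - [0,0,0,0,0,0,0.3]
    - [0,0,0,0,0,0,0]
    - [0,0,0,0,0,0,0]
    - [0,0,0,0,0,0,0]
    - [0,0,0.2,0,0,0,0]
    - [0,0,0.5,0,0,0,0]
    - [0,0,0.85,0,0,0,0]
    - [0,0,0.97,0,0,0,0]

```text
time: 8.9
tool_pos: [0.5036, -0.2826, 0.2044]
tcp_rot: [1.976, 2.432, 0.002]
wrist_force: [0.8, -0.5, 0.2]
width: 1.003
grip_force: 0.0
```

>>> servo_tool:
  series:
    - [0,0.3,0,0,0,0.04,0]
    - [0,0.6,0,0,0,0.085,0]
    - [0,0.9,0,0,0,0.13,0]
    - [0,0.97,0,0,0,0.175,0]
    - [0,0.97,0,0,0,0.202,0]

```text
time: 9.4
tool_pos: [0.5009, -0.1333, 0.1986]
tcp_rot: [-1.11, -2.939, -0.001]
wrist_force: [0.4, 0.7, 0.4]
width: 0.997
grip_force: 0.0
```

>>> servo_tool:
  series:
    - [0,0.3,0,0,0,0.04,0]
    - [0,0.6,0,0,0,0.085,0]
    - [0,0.9,0,0,0,0.13,0]
    - [0,0.97,0,0,0,0.175,0]
    - [0,0.97,0,0,0,0.202,0]

```text
time: 9.9
tool_pos: [0.5009, 0.0122, 0.1985]
tcp_rot: [0.137, 3.139, 0.001]
wrist_force: [-0.3, -0.4, -1.2]
width: 1.001
grip_force: 0.0
```

>>> servo_tool:
  series:
    - [0,0.3,0,0,0,0,0]
    - [0,0.6,0,0,0,0,0]
    - [0,0.9,0,0,0,0,0]
    - [0,0.97,0,0,0,0,0]
    - [0,0.97,0,0,0,0,0]

```text
time: 10.4
tool_pos: [0.5009, 0.1569, 0.1985]
tcp_rot: [-0.144, -3.138, 0.0]
wrist_force: [0.2, -0.1, -0.8]
width: 0.999
grip_force: 0.0
```

```bash
python3 snap.py b2 0.006 .5012 -.2826 .106; python3 - <<'E'
from h import *
for n,(rad,h) in JAR.items():
    s=bot.mark_of(n+"_jar_mid","side");t=bot.mark_of(n+"_jar_mid","top")
    f=lambda m,c:ray(np.array(m[0]['at'])[::-1]*[512,384],c,.006+h/2).round(4) if m else None
    print(n,f(s,"side"),f(t,"top"))
E
```

```text
[0.5009626  0.15478293 0.19834967]
red [ 0.4963 -0.2775] [ 0.4938 -0.2867]
green [0.633  0.1506] [0.619  0.1522]
white [0.5553 0.1669] [0.5659 0.1605]
dark [0.505  0.1673] [0.5072 0.1698]
```

View pics/b2.png

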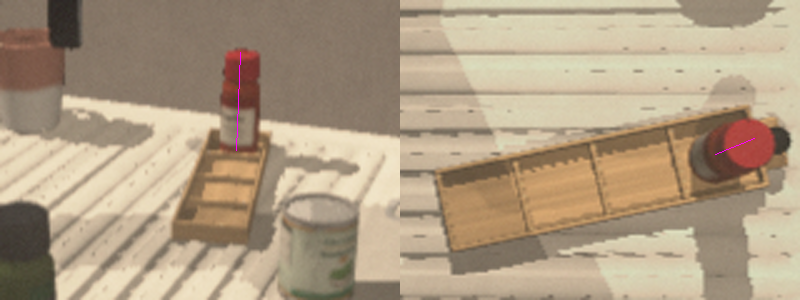

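Red stands upright in the compartment by the knob (top crop ≈(720,155)). Dark is next.

>>> servo_tool:
  series:
    - [0.023,0.08,-0.1,0,0,0,0]
    - [0.023,0.08,-0.35,0,0,0,0]
    - [0.023,0.08,-0.6,0,0,0,0]
    - [0.023,0.08,-0.8,0,0,0,0]
    - [0.023,0.08,-0.965,0,0,0,0]
    - [0.023,0.08,-0.965,0,0,0,0]
    - [0.023,0.08,-0.965,0,0,0,1]
    - [0.023,0.08,-0.965,0,0,0,1]
    - [0.023,0.08,-0.965,0,0,0,1]
    - [0.023,0.08,-0.965,0,0,0,1]
    - [0.023,0.08,-0.965,0,0,0,1]
    - [0.023,0.08,-0.965,0,0,0,1]
    - [0.023,0.08,-0.965,0,0,0,1]

```text
time: 12.2
tool_pos: [0.5062, 0.1677, 0.0559]
tcp_rot: [0.149, 3.134, 0.002]
wrist_force: [0.0, -0.8, 5.7]
width: 0.473
grip_force: 50.9
```

>>> servo_tool:
  series:
    - [0,0,0.15,0,0,0,1]
    - [0,0,0.4,0,0,0,1]
    - [0,0,0.7,0,0,0,1]
    - [0,0,0.97,0,0,0,1]
    - [0,-0.15,0.97,0,0,0,1]
    - [0,-0.3,0.97,0,0,0,1]

```text
time: 12.8
tool_pos: [0.5057, 0.1226, 0.2018]
tcp_rot: [0.147, 3.134, 0.002]
wrist_force: [0.8, -0.6, -2.6]
width: 0.471
grip_force: 51.2
```

>>> servo_tool:
  series:
    - [-0.01,-0.25,0,0,0,-0.04,1]
    - [-0.02,-0.5,0,0,0,-0.085,1]
    - [-0.04,-0.7,0,0,0,-0.13,1]
    - [-0.05,-0.85,0,0,0,-0.175,1]
    - [-0.05,-0.85,0,0,0,-0.202,1]

```text
time: 13.3
tool_pos: [0.4962, -0.0077, 0.199]
tcp_rot: [-1.133, -2.93, 0.002]
wrist_force: [-0.9, 0.2, -3.1]
width: 0.471
grip_force: 51.3
```

>>> servo_tool:
  series:
    - [-0.01,-0.25,0,0,0,-0.04,1]
    - [-0.02,-0.5,0,0,0,-0.085,1]
    - [-0.04,-0.7,0,0,0,-0.13,1]
    - [-0.057,-0.85,0,0,0,-0.175,1]
    - [-0.057,-0.85,0,0,0,-0.202,1]

```text
time: 13.8
tool_pos: [0.4877, -0.1351, 0.1991]
tcp_rot: [1.99, 2.431, -0.002]
wrist_force: [0.2, 0.4, -2.3]
width: 0.472
grip_force: 51.6
```

>>> servo_tool:
  series:
    - [0,-0.25,0,0,0,0,1]
    - [0,-0.5,0,0,0,0,1]
    - [0,-0.593,0,0,0,0,1]
    - [0,-0.593,0,0,0,0,1]
    - [0,-0.593,0,0,0,0,1]

```text
time: 14.3
tool_pos: [0.4881, -0.221, 0.1989]
tcp_rot: [-1.981, -2.436, -0.001]
wrist_force: [0.2, 0.0, -2.9]
width: 0.472
grip_force: 51.6
```

>>> servo_tool:
  series:
    - [0.004,-0.005,-0.2,0,0,0,1]
    - [0.004,-0.005,-0.45,0,0,0,1]
    - [0.004,-0.005,-0.7,0,0,0,1]
    - [0.004,-0.005,-0.82,0,0,0,1]
    - [0.004,-0.005,-0.9,0,0,0,1]
    - [0.004,-0.005,-0.94,0,0,0,1]
    - [0.004,-0.005,-0.957,0,0,0,1]
    - [0.004,-0.005,-0.957,0,0,0,1]
    - [0.004,-0.005,-0.957,0,0,0,1]

```text
time: 15.2
tool_pos: [0.4903, -0.2228, 0.0571]
tcp_rot: [1.979, 2.437, 0.001]
wrist_force: [0.7, -0.5, -3.0]
width: 0.472
grip_force: 51.6
```

>>> servo_tool:
  series:
    - [0,0,-0.015,0,0,0,1]
    - [0,0,-0.015,0,0,0,1]
    - [0,0,-0.015,0,0,0,0.4]
    - [0,0,-0.015,0,0,0,0.3]
    - [0,0,-0.015,0,0,0,0]
    - [0,0,-0.015,0,0,0,0]
    - [0,0,-0.015,0,0,0,0]
    - [0,0,0.2,0,0,0,0]
    - [0,0,0.5,0,0,0,0]
    - [0,0,0.85,0,0,0,0]
    - [0,0,0.97,0,0,0,0]

```text
time: 16.3
tool_pos: [0.4916, -0.2236, 0.2068]
tcp_rot: [1.976, 2.433, 0.003]
wrist_force: [0.3, -1.1, -0.1]
width: 1.001
grip_force: 0.0
```

>>> servo_tool:
  series:
    - [0.05,0.3,0,0,0,0.04,0]
    - [0.1,0.6,0,0,0,0.085,0]
    - [0.17,0.85,0,0,0,0.13,0]
    - [0.17,0.85,0,0,0,0.175,0]
    - [0.17,0.85,0,0,0,0.202,0]

```text
time: 16.8
tool_pos: [0.5148, -0.0933, 0.2012]
tcp_rot: [-1.11, -2.939, -0.0]
wrist_force: [-0.5, 0.2, 0.9]
width: 0.998
grip_force: 0.0
```

>>> servo_tool:
  series:
    - [0.05,0.3,0,0,0,0.04,0]
    - [0.1,0.6,0,0,0,0.085,0]
    - [0.17,0.85,0,0,0,0.13,0]
    - [0.17,0.85,0,0,0,0.175,0]
    - [0.17,0.85,0,0,0,0.202,0]

```text
time: 17.3
tool_pos: [0.5402, 0.0343, 0.201]
tcp_rot: [-0.138, -3.138, 0.0]
wrist_force: [0.2, 0.3, -0.6]
width: 1.001
grip_force: 0.0
```

>>> servo_tool:
  series:
    - [0.05,0.3,0,0,0,0,0]
    - [0.1,0.6,0,0,0,0,0]
    - [0.16,0.835,0,0,0,0,0]
    - [0.16,0.835,0,0,0,0,0]
    - [0.16,0.835,0,0,0,0,0]

```text
time: 17.8
tool_pos: [0.5639, 0.1585, 0.2008]
tcp_rot: [-0.146, -3.137, 0.001]
wrist_force: [0.8, 0.6, -0.2]
width: 1.002
grip_force: 0.0
```

```bash
python3 snap.py b3 0.006 .4887 -.2219 .11; python3 - <<'E'
from h import *
for n in("white","green"):
    rad,h=JAR[n]; m=mask(n+"_jar_mid","side"); s=np.array(dict(white=[.5639,.1583],green=[.6232,.1551])[n])
    q=hullmask(jarpts(s,rad,h),"side")
    if m is not None: print(n,[np.round(np.array(np.nonzero(k>.5)).mean(1),1) for k in(m,q)],m.sum(),q.sum())
E
```

```text
[0.56371382 0.15714552 0.20088234]
white [array([257.9, 247.3]), array([240.1, 201.8])] 90.0 1440.6666666666667
green [array([230.3, 174.1]), array([231.1, 174.5])] 1298.0 1374.1647058823528
```

View pics/b3.png

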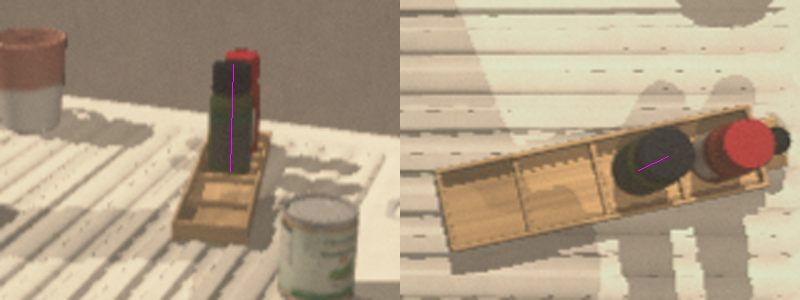

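Dark is upright in the second compartment (top crop ≈(640,168)). White's position agrees in both views, so I'm grasping it.

>>> servo_tool:
  series:
    - [0,0,-0.1,0,0,0,0]
    - [0,0,-0.35,0,0,0,0]
    - [0,0,-0.6,0,0,0,0]
    - [0,0,-0.8,0,0,0,0]
    - [0,0,-0.985,0,0,0,0]
    - [0,0,-0.985,0,0,0,0]
    - [0,0,-0.985,0,0,0,1]
    - [0,0,-0.985,0,0,0,1]
    - [0,0,-0.985,0,0,0,1]
    - [0,0,-0.985,0,0,0,1]
    - [0,0,-0.985,0,0,0,1]
    - [0,0,-0.985,0,0,0,1]
    - [0,0,-0.985,0,0,0,1]

```text
time: 19.3
tool_pos: [0.566, 0.1581, 0.056]
tcp_rot: [0.149, 3.134, 0.001]
wrist_force: [-0.2, -2.1, 6.9]
width: 0.466
grip_force: 50.7
```

>>> servo_tool:
  series:
    - [0,0,0.15,0,0,0,1]
    - [0,0,0.4,0,0,0,1]
    - [0,0,0.7,0,0,0,1]
    - [0,0,0.97,0,0,0,1]
    - [0,-0.15,0.97,0,0,0,1]
    - [0,-0.3,0.97,0,0,0,1]

```text
time: 19.9
tool_pos: [0.5654, 0.1133, 0.202]
tcp_rot: [0.146, 3.133, 0.002]
wrist_force: [-1.3, -0.7, -3.3]
width: 0.465
grip_force: 51.5
```

>>> servo_tool:
  series:
    - [-0.06,-0.25,0,0,0,-0.04,1]
    - [-0.14,-0.5,0,0,0,-0.085,1]
    - [-0.21,-0.7,0,0,0,-0.13,1]
    - [-0.29,-0.91,0,0,0,-0.175,1]
    - [-0.29,-0.91,0,0,0,-0.202,1]

```text
time: 20.4
tool_pos: [0.5188, -0.0266, 0.1989]
tcp_rot: [-1.132, -2.93, 0.003]
wrist_force: [0.1, 0.5, -2.1]
width: 0.465
grip_force: 51.6
```

>>> servo_tool:
  series:
    - [-0.06,-0.25,0,0,0,-0.04,1]
    - [-0.14,-0.5,0,0,0,-0.085,1]
    - [-0.21,-0.7,0,0,0,-0.13,1]
    - [-0.29,-0.91,0,0,0,-0.175,1]
    - [-0.29,-0.91,0,0,0,-0.202,1]
    - [-0.29,-0.91,0,0,0,-0.202,1]

```text
time: 21.0
tool_pos: [0.4765, -0.1607, 0.199]
tcp_rot: [-1.984, -2.436, -0.001]
wrist_force: [-0.5, 0.0, -3.1]
width: 0.465
grip_force: 51.8
```

>>> servo_tool:
  series:
    - [0,0,-0.2,0,0,0,1]
    - [0,0,-0.45,0,0,0,1]
    - [0,0,-0.7,0,0,0,1]
    - [0,0,-0.82,0,0,0,1]
    - [0,0,-0.9,0,0,0,1]
    - [0,0,-0.94,0,0,0,1]
    - [0,0,-0.955,0,0,0,1]
    - [0,0,-0.97,0,0,0,1]
    - [0,0,-0.97,0,0,0,1]
    - [0,0,-0.97,0,0,0,1]

```text
time: 22.0
tool_pos: [0.4779, -0.1604, 0.0561]
tcp_rot: [1.979, 2.438, 0.0]
wrist_force: [-4.1, 0.8, 6.1]
width: 0.461
grip_force: 52.8
```

>>> servo_tool:
  series:
    - [0,0,0,0,0,0,0.4]
    - [0,0,0,0,0,0,0.3]
    - [0,0,0,0,0,0,0]
    - [0,0,0,0,0,0,0]
    - [0,0,0,0,0,0,0]
    - [0,0,0.2,0,0,0,0]
    - [0,0,0.5,0,0,0,0]
    - [0,0,0.85,0,0,0,0]
    - [0,0,0.97,0,0,0,0]

```text
time: 22.9
tool_pos: [0.4798, -0.1611, 0.2044]
tcp_rot: [1.976, 2.433, 0.004]
wrist_force: [0.4, 0.2, 0.3]
width: 1.0
grip_force: 0.0
```

>>> servo_tool:
  series:
    - [0.12,0.25,0,0,0,0.04,0]
    - [0.24,0.5,0,0,0,0.085,0]
    - [0.33,0.7,0,0,0,0.13,0]
    - [0.33,0.7,0,0,0,0.175,0]
    - [0.33,0.7,0,0,0,0.202,0]

```text
time: 23.4
tool_pos: [0.5269, -0.0538, 0.1988]
tcp_rot: [-1.11, -2.938, 0.0]
wrist_force: [-0.6, -1.7, 0.5]
width: 1.002
grip_force: 0.0
```

>>> servo_tool:
  series:
    - [0.12,0.25,0,0,0,0.04,0]
    - [0.24,0.5,0,0,0,0.085,0]
    - [0.33,0.7,0,0,0,0.13,0]
    - [0.33,0.7,0,0,0,0.175,0]
    - [0.33,0.7,0,0,0,0.202,0]

```text
time: 23.9
tool_pos: [0.5764, 0.0513, 0.1986]
tcp_rot: [-0.139, -3.138, 0.0]
wrist_force: [0.5, 0.5, 0.3]
width: 0.996
grip_force: 0.0
```

>>> servo_tool:
  series:
    - [0.12,0.25,0,0,0,0,0]
    - [0.24,0.5,0,0,0,0,0]
    - [0.318,0.707,0,0,0,0,0]
    - [0.318,0.707,0,0,0,0,0]
    - [0.318,0.707,0,0,0,0,0]

```text
time: 24.4
tool_pos: [0.6236, 0.1565, 0.1984]
tcp_rot: [-0.147, -3.137, 0.001]
wrist_force: [-0.3, -0.1, 0.5]
width: 1.001
grip_force: 0.0
```

```bash
python3 snap.py b4 0.006 .4761 -.1611 .098
```

```text
[0.62332801 0.15525648 0.19858773]
```

View pics/b4.png

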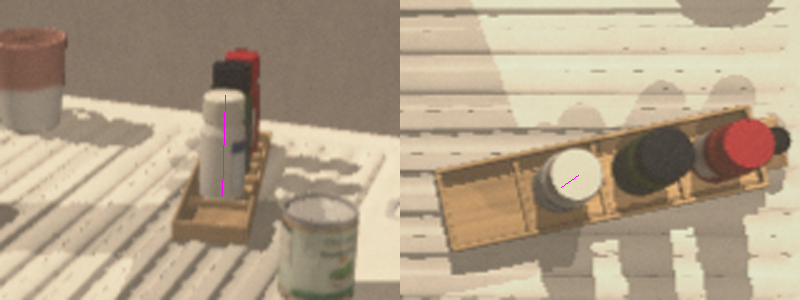

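White is upright in the third compartment (top crop ≈(562,188)). Green is next.

>>> servo_tool:
  series:
    - [0,0,-0.1,0,0,0,0]
    - [0,0,-0.35,0,0,0,0]
    - [0,0,-0.6,0,0,0,0]
    - [0,0,-0.8,0,0,0,0]
    - [0,0,-0.97,0,0,0,0]
    - [0,0,-0.97,0,0,0,0]
    - [0,0,-0.97,0,0,0,1]
    - [0,0,-0.97,0,0,0,1]
    - [0,0,-0.97,0,0,0,1]
    - [0,0,-0.97,0,0,0,1]
    - [0,0,-0.97,0,0,0,1]
    - [0,0,-0.97,0,0,0,1]
    - [0,0,-0.97,0,0,0,1]

```text
time: 25.8
tool_pos: [0.6255, 0.1561, 0.0561]
tcp_rot: [0.149, 3.134, 0.001]
wrist_force: [-0.8, -0.4, 5.9]
width: 0.437
grip_force: 50.3
```

>>> servo_tool:
  series:
    - [0,0,0.15,0,0,0,1]
    - [0,0,0.4,0,0,0,1]
    - [0,0,0.7,0,0,0,1]
    - [0,0,0.97,0,0,0,1]
    - [0,-0.1,0.97,0,0,0,1]

```text
time: 26.3
tool_pos: [0.6285, 0.1433, 0.208]
tcp_rot: [0.146, 3.124, 0.007]
wrist_force: [1.2, -0.6, -0.8]
width: 0.444
grip_force: 50.9
```

>>> servo_tool:
  series:
    - [-0.13,-0.2,0,0,0,-0.04,1]
    - [-0.27,-0.4,0,0,0,-0.085,1]
    - [-0.4,-0.6,0,0,0,-0.13,1]
    - [-0.532,-0.803,0,0,0,-0.175,1]
    - [-0.532,-0.803,0,0,0,-0.202,1]

```text
time: 26.8
tool_pos: [0.5406, 0.0173, 0.1976]
tcp_rot: [-1.131, -2.928, 0.004]
wrist_force: [-0.1, 1.3, -2.2]
width: 0.445
grip_force: 51.0
```

>>> servo_tool:
  series:
    - [-0.13,-0.2,0,0,0,-0.04,1]
    - [-0.27,-0.4,0,0,0,-0.085,1]
    - [-0.4,-0.6,0,0,0,-0.13,1]
    - [-0.532,-0.803,0,0,0,-0.175,1]
    - [-0.532,-0.803,0,0,0,-0.202,1]
    - [-0.532,-0.803,0,0,0,-0.202,1]

```text
time: 27.4
tool_pos: [0.463, -0.1007, 0.1983]
tcp_rot: [-1.983, -2.435, 0.0]
wrist_force: [0.2, 0.1, -1.7]
width: 0.442
grip_force: 51.3
```

>>> servo_tool:
  series:
    - [0,0,-0.2,0,0,0,1]
    - [0,0,-0.45,0,0,0,1]
    - [0,0,-0.7,0,0,0,1]
    - [0,0,-0.82,0,0,0,1]
    - [0,0,-0.9,0,0,0,1]
    - [0,0,-0.94,0,0,0,1]
    - [0,0,-0.955,0,0,0,1]
    - [0,0,-0.966,0,0,0,1]
    - [0,0,-0.966,0,0,0,1]
    - [0,0,-0.966,0,0,0,1]

```text
time: 28.4
tool_pos: [0.4654, -0.1001, 0.056]
tcp_rot: [1.979, 2.437, 0.001]
wrist_force: [-3.6, 0.7, 6.2]
width: 0.441
grip_force: 52.1
```

>>> servo_tool:
  series:
    - [0,0,0,0,0,0,0.4]
    - [0,0,0,0,0,0,0.3]
    - [0,0,0,0,0,0,0]
    - [0,0,0,0,0,0,0]
    - [0,0,0,0,0,0,0]
    - [0,0,0.2,0,0,0,0]
    - [0,0,0.5,0,0,0,0]
    - [0,0,0.85,0,0,0,0]
    - [0,0,0.97,0,0,0,0]

```text
time: 29.3
tool_pos: [0.4669, -0.1006, 0.2049]
tcp_rot: [1.976, 2.433, 0.005]
wrist_force: [0.5, -0.3, -0.1]
width: 1.002
grip_force: 0.0
```

>>> servo_tool:
  series:
    - [0,0.3,0,0,0,0,0]
    - [0,0.6,0,0,0,0,0]
    - [0,0.9,0,0,0,0,0]
    - [0,1,0,0,0,0,0]
    - [0,1,0,0,0,0,0]

```text
time: 29.8
tool_pos: [0.464, 0.0521, 0.1996]
tcp_rot: [-1.976, -2.442, -0.0]
wrist_force: [-0.6, 0.7, -0.3]
width: 1.004
grip_force: 0.0
```

>>> servo_tool:
  series:
    - [0,0.3,0,0,0,0,0]
    - [0,0.6,0,0,0,0,0]
    - [0,0.9,0,0,0,0,0]
    - [0,1,0,0,0,0,0]
    - [0,1,0,0,0,0,0]

```text
time: 30.3
tool_pos: [0.4644, 0.2008, 0.1994]
tcp_rot: [1.978, 2.441, -0.001]
wrist_force: [-0.2, -1.0, -0.2]
width: 1.0
grip_force: 0.0
```

```bash
python3 snap.py b5 0.006 .4636 -.1004 .106
```

```text
[0.46425232 0.19889735 0.19926842]
```

View pics/b5.png

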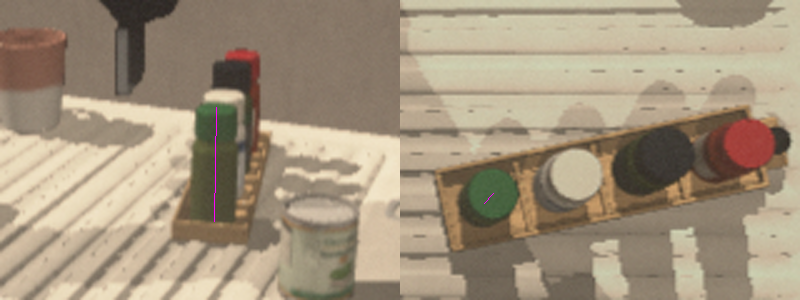

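All four jars stand upright, one per compartment. Red is by the knob at (738,148), then dark at (660,160), white at (575,178) and green at (490,195), and the gripper is clear of them.

```bash
python3 -c "
from workcell import bot
print(bot.finish_job())"
```

```text
the job is handed in; nothing more can be done
None
```

The four jars stand upright in the light rack, one per compartment, in the same order from the knob (red, dark, white, green), and the job was handed in at about 30 s of the 96 s allowed.

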